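Set the drying blower to the third click and start it

ROBOT

A 6-joint arm with a two-finger parallel gripper is mounted at the origin on the work surface. World frame = base frame: x ahead of the robot, y to its left, z up, the work surface at z = 0. Lengths are in m, angles in rad, forces in N, time in s.
With the tool pointing down it reaches from about 0.3 to 0.775 m from the base axis. Payload 14.6 kg.
Tool frame: the origin (TCP) lies on the front face of the gripper's body, between the roots of the fingers; the fingertips stand 97 mm ahead of it and the grasp point (between the pads) lies 78 mm ahead of it; z points along the fingers, y is the direction in which the jaws open and shut (so a half turn about z gives the same grasp; the last joint's range is limited). The gripper opens to 94 mm and grips with 3 to 60 N. Pads are 16 mm wide; open, the fingers measure 119 mm over their backs; the gripper's body (75 mm by 177 mm) begins 78 mm behind the grasp point.
Start: joints at [-1.219, 0.3, 1.521, -0, 1.321, -0.067], TCP at [0.224, -0.502, 0.303] pointing down, gripper open.
Joint ranges: [-3.03, 3.03], [-0.79, 2.21], [0.23, 2.52], [-1.04, 4.18], [0, 3.07], [-2.55, 2.55]. Speed limits (rad/s): [2.22, 2.22, 2.57, 3.14, 3.14, 3.14].

INTERFACE

Orientations are given as [roll, pitch, yaw] about the fixed x, y, z axes, in that order (R = Rz(yaw) Ry(pitch) Rx(roll)).
In Python, from station import ctrl gives the robot as it stands. The module is installed in compiled form; this text tells all that it offers.
- The arm moves only by the shell command python3 -m pendant 'ROWS' [FORCE]. ROWS is JSON, a list of rows, each an object of numbers: "rx", "ry", "rz": the turn, a rotation vector about the tool's x, y, z each as a share of 4 degrees, from -1 to 1; "tx", "ty", "tz": the shift along the tool's x, y, z each as a share of 0.04 m, from -1 to 1; "grip": the gripper command: -1 is fully open, 1 is shut, values between are in proportion. A call has 1 to 8 rows; each row shifts and turns the pose as measured when the row begins, along the tool's axes as they then stand; what a row does not reach is not made up. A row lasts 1/12 s, in which the tool goes at most 41.7 mm and 7.16 degrees, less where a joint would pass 70% of its speed; a pose out of reach is approached as far as the arm can. A call with a number of a shift or a turn outside -1 to 1 is refused whole. A call with a gripper value outside its range is refused whole. The fingers move at their own pace and stop on an object; FORCE is the grip in N (left out, the last holds). Time passes only in rows, so rows that do not move let the fingers close. It gives the time, the measured TCP pose, the force and the opening at its end, in the units of the state.
- ctrl.get_obs(): the state, without advancing time (a new reading comes with each control period).
- ctrl.camera(name): name is "side" or "top"; returns a dict with "pixels" (384x512x3 uint8, blue, green, red), "fx", "fy", "cx", "cy" (pixels), "world_from_camera" (4x4, takes a point from camera to world coordinates). Camera axes: x right, y up, looking along -z (the intrinsics and any distortion apply to the point x, -y, -z); pixel columns grow to the right and rows downward; lengths in m; the calibration is good to about 2 mm. A picture is of the moment at which its call begins. There is no depth.
- ctrl.hand_in(): hands the job in, once; it reports no verdict.
The state is a dict: "time_s": time; "qpos": joint angles; "joint_vel": joint speeds; "tau": joint torques, N m; "ee_pos": TCP position; "eef_rot": TCP orientation; "force": force on the tool from outside, world axes, zero at the start; "moment": the same for the moment, N m; "grip_width": finger opening in m.
Only numpy, scipy, OpenCV 4.12 (cv2) and the standard library are available. Lean on these libraries where they do the work, as an engineer would, in place of code of your own. Each camera call takes 0.05 s, during which the arm holds its last target.

TASK

The pink planter has just been painted and needs drying: on the blue blower, gently push the orange shutter lever along its slot, from its closed end, until it rests in the third click, counting the clicks by feel and never going beyond the third. Then press the blower's green start button fully down and let go. Leave the grey blower and everything else on the table as it stands.

Things in the scene. Friction and masses are not known exactly. Their poses are not given: they have to be found in the camera images.
- blue_blower: blue bench-top drying blower, a flat box 170 (x) x 210 (y) x 100 mm high. Its origin is at the centre of the underside, on the table; x points out of the louvred air outlet, y along the lever's slot, z up; bolted down. On its flat deck (100 mm above the table) a slot for the shutter lever runs along y at x = +30 mm, and the green button stands at x = -45, y = -45 mm.
- blue_lever (a joint): travel of the orange lever towards the blue blower's +y, in m: 0 at the closed end (lever centre at y = -52 mm of the blower), 0.106 at the far stop. Starts at 0 to 0.020, sliding freely there (1.5 N of friction). Four sprung clicks follow: it rests at 0.042, 0.062, 0.082 (third) and 0.102. Before each, the push jumps to 5 to 7 N, fades over some 13 mm, then it snaps on into rest by itself.
- blue_lever_mid (a point): centre of the orange lever's paddle, which is 26 mm across the slot (x), 12 mm along it (y) and 36 mm tall, its foot 6 mm and its top 42 mm above the blower's deck; this point is 24 mm above the deck. It stays where it is left.
- blue_button (a joint): travel of the blue blower's green start button in m: 0 up, about 0.006 fully down (about 5 N); it springs back up by itself.
- blue_button_top (a point): centre of the top face of the blue blower's green round button, 28 mm across; it is pressed straight down.
- grey_blower: grey blower of the same make and size, to be left alone. Its origin is at the centre of the underside, on the table; x points out of the louvred air outlet, y along the lever's slot, z up; bolted down.
- grey_lever (a joint): travel of the grey blower's white lever, as for the blue one; leave it.
- grey_lever_mid (a point): centre of the grey blower's white lever paddle, same size as the orange one; leave it.
- grey_button (a joint): travel of the grey blower's green button in m; leave it.
- pink_planter: loose wooden planter box with pink end cheeks, 80 x 120 x 90 mm high, 5 to 9 cm from the blue blower's air outlet; origin at the centre of its underside.
- bare_planter: loose unpainted planter box, same size, before the grey blower's outlet; origin at the centre of its underside.
- white_pot: small white paint pot, 43 mm across and 32 mm tall, loose on the blue blower's deck near x = -55, y = +72 mm of the blower; origin at the centre of its underside.
- yellow_pot: the same in yellow on the grey blower's deck; origin at the centre of its underside.
- paint_jar: loose jar of pink paint, 60 mm across, 85 mm tall; origin at the centre of its underside.
- brush_pot: loose red pot of brushes, 72 mm across, about 190 mm tall with the brushes; origin at the centre of its underside.
- blue_bucket: loose empty blue plastic bucket, 96 mm across, 100 mm tall; origin at the centre of its underside.

How it is judged:
On the way, in this order (a step that is already met when the one before it is completed fails the run):
1. the orange lever rests in the third click (value of joint blue_lever between 0.078 and 0.086 m and value of joint blue_button below 0.002 m), for 0.2 s.
2. the blue blower's green button is pressed fully down (value of joint blue_lever between 0.078 and 0.086 m and value of joint blue_button above 0.0048 m), for 0.05 s.
At the end, for the whole second after the job is handed in: The orange lever rests in the third click (0.082 m, within 4 mm), the green button has been pressed down at least 4.8 mm after that and is up again, the grey lever is within 5 mm and every loose thing within 20 mm of where it stood (all of step 1 and value of joint grey_button below 0.002 m and distance of grey_lever_mid from where it was at the start of the episode below 0.005 m and distance of each of pink_planter, bare_planter, white_pot, yellow_pot, paint_jar, brush_pot, blue_bucket from where it was at the start of the episode below 0.02 m); the robot touches nothing.
It fails at once if the orange lever is pushed beyond the third click (past 0.090 m) (value of joint blue_lever above 0.09 m).
It fails at once if the orange lever is pushed or gripped with more than 25 N (contact force between the fingers and blue_lever above 25 N).
It fails at once if the grey blower's lever is moved or its button pressed (distance of grey_lever_mid from where it was at the start of the episode above 0.005 m or value of joint grey_button above 0.003 m).
It fails at once if a loose thing is lifted, carried or shifted more than 20 mm (distance of any of pink_planter, bare_planter, white_pot, yellow_pot, paint_jar, brush_pot, blue_bucket from where it was at the start of the episode above 0.02 m).
It also fails if it takes over 64 s, if anything falls off the work surface, if the arm or the gripper's body presses on something with over 40 N, if the wrist force passes 120 N, or if a joint passes its speed limit or range.

## Working session

There is one attempt and no reset: what is moved stays moved. The work goes in short steps, Python scripts to look and compute and a shell command to move; the robot and the scene stay as the last step left them, time stands still between calls to the robot, and variables do not carry over. Pictures are saved under pics/ and viewed, and the job is handed in when it is done.

```bash
mkdir -p pics; cat > h.py <<'E'
from station import ctrl
import cv2, numpy as np
def snap(n,f):
    c=ctrl.camera(n); cv2.imwrite('pics/'+f,c['pixels']); return c
E
python3 - <<'E'
from h import *
for n in('side','top'):
    c=snap(n,n+'0.png'); print(n,c['fx'],c['fy'],c['cx'],c['cy'],[k for k in c]);print(np.round(c['world_from_camera'],3))
o=ctrl.get_obs()
print(o)
E
```

```text
side 391.4774290589543 391.4774290589543 258.1316840636448 189.91982853256073 ['pixels', 'fx', 'fy', 'cx', 'cy', 'world_from_camera']
[[-0.873  0.23  -0.43   0.033]
 [-0.488 -0.42   0.765  1.034]
 [-0.005  0.878  0.479  0.774]
 [ 0.     0.     0.     1.   ]]
top 367.537574502808 367.537574502808 251.80668940263584 189.50490054170538 ['pixels', 'fx', 'fy', 'cx', 'cy', 'world_from_camera']
[[-0.004  0.998 -0.058  0.533]
 [-1.    -0.006 -0.029 -0.03 ]
 [-0.03   0.058  0.998  1.201]
 [ 0.     0.     0.     1.   ]]
{'time_s': 0.1, 'qpos': array([-1.21859435e+00,  3.00385919e-01,  1.52151880e+00, -1.99733857e-05,
        1.32067144e+00, -6.66129326e-02]), 'joint_vel': array([ 0.00074458, -0.00164315, -0.00266069, -0.00041266, -0.00117769,
        0.00073685]), 'tau': array([ 1.90742452e-03, -5.32644475e+01, -3.53282869e+01,  7.10036047e-02,
        2.34694546e-02, -7.31724595e-05]), 'ee_pos': array([ 0.2236148 , -0.50234494,  0.30215935]), 'eef_rot': array([-3.14061004e+00, -4.61619169e-05,  4.18819841e-01]), 'force': array([-0.12585323,  0.50347519, -0.26138454]), 'moment': array([ 0.06152413,  0.0179281 , -0.02587547]), 'grip_width': 0.09400330478540866}
```

View pics/top0.png

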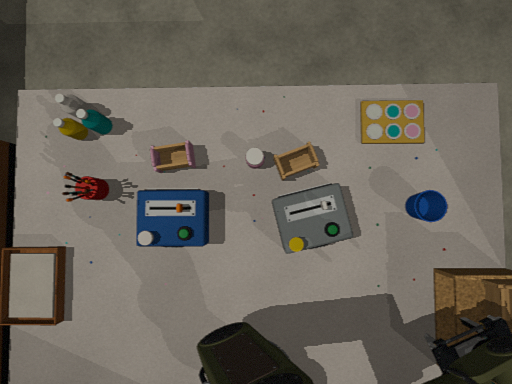

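View pics/side0.png

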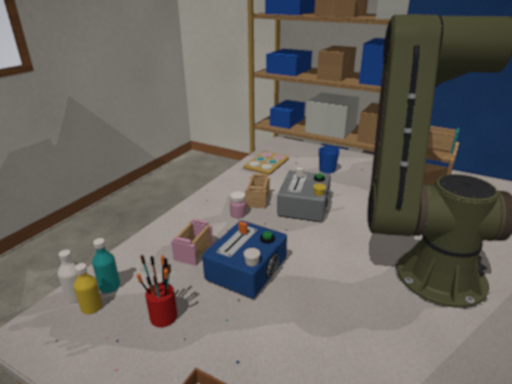

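```bash
cat >> h.py <<'E'
def ray(c,u,v,z):
    W=c['world_from_camera']; d=W[:3,:3]@np.array([(u-c['cx'])/c['fx'],-(v-c['cy'])/c['fy'],-1.]); p=W[:3,3]
    return p+d*(z-p[2])/d[2]
def proj(c,P):
    W=c['world_from_camera']; q=W[:3,:3].T@(np.asarray(P)-W[:3,3]); return c['cx']+c['fx']*q[0]/-q[2], c['cy']+c['fy']*q[1]/q[2]
def mask(c,lo,hi,box):
    h=cv2.cvtColor(c['pixels'],cv2.COLOR_BGR2HSV); m=cv2.inRange(h,np.array(lo),np.array(hi)); k=np.zeros_like(m); x0,y0,x1,y1=box; k[y0:y1,x0:x1]=1; return m*k
def blob(m):
    cs,_=cv2.findContours(m,cv2.RETR_EXTERNAL,cv2.CHAIN_APPROX_NONE); return max(cs,key=cv2.contourArea)
E
python3 - <<'E'
from h import *
c=ctrl.camera('top'); s=ctrl.camera('side')
b=(125,180,220,255)
m=mask(c,(100,100,30),(130,255,255),b)
k=cv2.convexHull(blob(m)); r=cv2.minAreaRect(k); print(r)
for p in cv2.boxPoints(r): print(p,ray(c,*p,.1))
for nm,lo,hi,z in(('lever',(5,120,90),(20,255,255),.142),('btn',(50,100,40),(85,255,255),.11),('plate',(0,0,150),(179,70,255),.1)):
    mm=mask(c,lo,hi,(125,180,220,228) if nm=='plate' else b); k=blob(mm); M=cv2.moments(k); 
    print(nm,cv2.boundingRect(k),cv2.minAreaRect(k),M['m10']/M['m00'],M['m01']/M['m00'],ray(c,M['m10']/M['m00'],M['m01']/M['m00'],z))
a=cv2.resize(c['pixels'][180:255,125:220],None,fx=8,fy=8,interpolation=cv2.INTER_CUBIC);cv2.imwrite('pics/t1.png',a[:600])
a=cv2.resize(s['pixels'][210:300,195:300],None,fx=6,fy=6,interpolation=cv2.INTER_CUBIC);cv2.imwrite('pics/s1.png',a)
E
```

```text
((172.5, 217.5), (55.0, 71.0), 90.0)
[137. 190.] [0.59764748 0.35011678 0.1       ]
[208. 190.] [0.59632498 0.13413626 0.1       ]
[208. 245.] [0.43179346 0.13372984 0.1       ]
[137. 245.] [0.4321633  0.34783437 0.1       ]
lever (176, 204, 5, 8) ((177.6599884033203, 207.37997436523438), (3.6769556999206543, 7.35391092300415), 8.130102157592773) 177.7207207207207 207.4144144144144 [0.54392177 0.21580512 0.142     ]
btn (179, 229, 10, 9) ((183.5, 233.0), (8.0, 9.0), 90.0) 183.28608923884514 233.0761154855643 [0.46801692 0.20604153 0.11      ]
plate (146, 201, 49, 15) ((170.0, 208.0), (14.0, 48.0), 90.0) 165.7116637063351 207.71403197158082 [0.54362348 0.26198503 0.1       ]
```

View pics/t1.png

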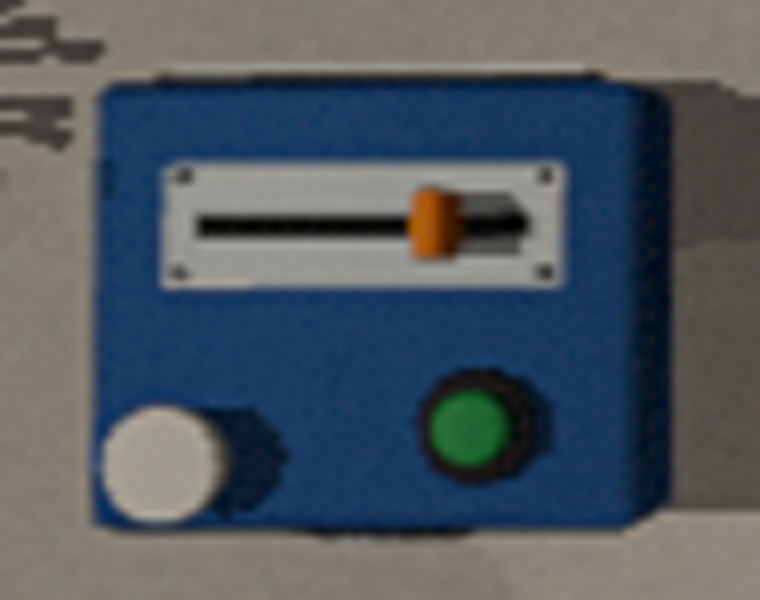

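View pics/s1.png

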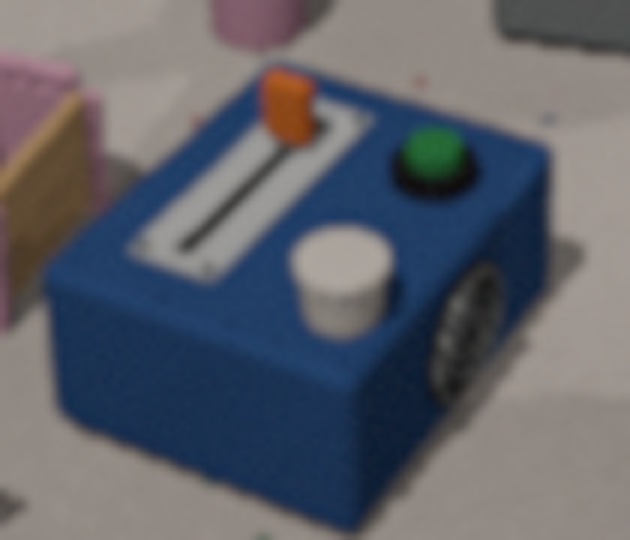

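```bash
python3 - <<'E'
from h import *
c=ctrl.camera('top')
f=lambda x,y,z:np.round(ray(c,x/8+125-.5+.06,y/8+180-.5+.06,z),4)
for p in((162,162),(565,160),(565,288),(162,290)):print('plate',f(*p,.1))
print('slot',f(197,227,.1),f(528,224,.1))
print('lever top +y edge',f(410,224,.142),'foot -y',f(465,224,.106), 'top x',f(430,187,.142),f(430,260,.142))
print('btn',f(468,428,.11),f(510,428,.11)[:2],f(476,426,.1))
print('deck',[f(*p,.1) for p in((100,85),(630,85),(630,525),(95,525))])
print('pot top',f(162,464,.132))
E
```

```text
plate [0.5678 0.3259 0.1   ]
plate [0.5677 0.1728 0.1   ]
plate [0.5197 0.1726 0.1   ]
plate [0.5195 0.3253 0.1   ]
slot [0.5432 0.3122 0.1   ] [0.5437 0.1867 0.1   ]
lever top +y edge [0.5435 0.2214 0.142 ] foot -y [0.5438 0.2092 0.106 ] top x [0.5569 0.2142 0.142 ] [0.5305 0.214  0.142 ]
btn [0.4681 0.2067 0.11  ] [0.468 0.191] [0.4682 0.2059 0.1   ]
deck [array([0.5971, 0.3499, 0.1   ]), array([0.5959, 0.1483, 0.1   ]), array([0.4313, 0.1478, 0.1   ]), array([0.4316, 0.3495, 0.1   ])]
pot top [0.4566 0.3141 0.132 ]
```

The top view shows the blue blower almost square to the world axes. Its origin is about (0.5135, 0.2495), the orange paddle is at y≈0.215 and the button at (0.468, 0.206). I'll turn the tool to yaw 0 first, then travel over.

```bash
python3 -m pendant '[{"rz":1,"grip":0.2},{"rz":1,"grip":0.2},{"rz":1,"grip":0.2},{"rz":1,"grip":0.2},{"rz":1,"grip":0.2},{"rz":1,"grip":0.2},{"rz":0,"grip":0.2}]' 10
```

```text
$[0]: bad value
```

```bash
python3 -m pendant '[{"rx":0,"ry":0,"rz":1,"tx":0,"ty":0,"tz":0,"grip":0.2},{"rx":0,"ry":0,"rz":1,"tx":0,"ty":0,"tz":0,"grip":0.2},{"rx":0,"ry":0,"rz":1,"tx":0,"ty":0,"tz":0,"grip":0.2},{"rx":0,"ry":0,"rz":1,"tx":0,"ty":0,"tz":0,"grip":0.2},{"rx":0,"ry":0,"rz":1,"tx":0,"ty":0,"tz":0,"grip":0.2},{"rx":0,"ry":0,"rz":1,"tx":0,"ty":0,"tz":0,"grip":0.2}]' 10
```

```text
time_s: 0.75
ee_pos: [0.2236, -0.5022, 0.3016]
eef_rot: [-3.14, 0.001, -0.016]
force: [0.0, -0.1, 0.3]
grip_width: 0.0577
```

```bash
python3 -m pendant '[{"rx":0,"ry":0,"rz":0,"tx":0.4,"ty":-0.9,"tz":0,"grip":0.2},{"rx":0,"ry":0,"rz":0,"tx":0.4,"ty":-0.9,"tz":0,"grip":0.2},{"rx":0,"ry":0,"rz":0,"tx":0.4,"ty":-0.9,"tz":0,"grip":0.2},{"rx":0,"ry":0,"rz":0,"tx":0.4,"ty":-0.9,"tz":0,"grip":0.2},{"rx":0,"ry":0,"rz":0,"tx":0.4,"ty":-0.9,"tz":0,"grip":0.2},{"rx":0,"ry":0,"rz":0,"tx":0.4,"ty":-0.9,"tz":0,"grip":0.2},{"rx":0,"ry":0,"rz":0,"tx":0.4,"ty":-0.9,"tz":0,"grip":0.2}]'
python3 -m pendant '[{"rx":0,"ry":0,"rz":0,"tx":0.4,"ty":-0.9,"tz":0,"grip":0.2},{"rx":0,"ry":0,"rz":0,"tx":0.4,"ty":-0.9,"tz":0,"grip":0.2},{"rx":0,"ry":0,"rz":0,"tx":0.4,"ty":-0.9,"tz":0,"grip":0.2},{"rx":0,"ry":0,"rz":0,"tx":0.4,"ty":-0.9,"tz":0,"grip":0.2},{"rx":0,"ry":0,"rz":0,"tx":0.4,"ty":-0.9,"tz":0,"grip":0.2},{"rx":0,"ry":0,"rz":0,"tx":0.4,"ty":-0.9,"tz":0,"grip":0.2},{"rx":0,"ry":0,"rz":0,"tx":0.4,"ty":-0.9,"tz":0,"grip":0.2}]'
```

```text
time_s: 1.33
ee_pos: [0.3413, -0.2473, 0.2999]
eef_rot: [-3.138, 0.002, -0.032]
force: [1.1, -0.0, -0.1]
grip_width: 0.0378
time_s: 1.92
ee_pos: [0.4635, 0.0152, 0.302]
eef_rot: [-3.139, -0.002, -0.033]
force: [1.0, -0.1, 0.5]
grip_width: 0.0376
```

```bash
python3 -m pendant '[{"rx":0,"ry":0,"rz":-0.1,"tx":0.33,"ty":-0.85,"tz":0,"grip":0.2},{"rx":0,"ry":0,"rz":-0.1,"tx":0.33,"ty":-0.85,"tz":0,"grip":0.2},{"rx":0,"ry":0,"rz":-0.1,"tx":0.33,"ty":-0.85,"tz":0,"grip":0.2},{"rx":0,"ry":0,"rz":-0.1,"tx":0.33,"ty":-0.85,"tz":0,"grip":0.2},{"rx":0,"ry":0,"rz":-0.1,"tx":0.33,"ty":-0.8,"tz":0,"grip":0.2},{"rx":0,"ry":0,"rz":0,"tx":0,"ty":0,"tz":0,"grip":0.2}]'
```

```text
time_s: 2.42
ee_pos: [0.535, 0.1975, 0.3017]
eef_rot: [-3.139, -0.002, 0.009]
force: [-1.4, -0.3, -1.3]
grip_width: 0.0376
```

```bash
python3 -m pendant '[{"rx":0,"ry":0,"rz":0.1,"tx":0.2,"ty":-0.4,"tz":0.2,"grip":0.2},{"rx":0,"ry":0,"rz":0,"tx":0.02,"ty":-0.04,"tz":0.5,"grip":0.2},{"rx":0,"ry":0,"rz":0,"tx":0,"ty":0,"tz":0,"grip":0.2}]'
python3 - <<'E'
from h import *
print(ctrl.get_obs())
c=ctrl.camera('top'); s=ctrl.camera('side')
a=cv2.resize(c['pixels'][165:265,115:235],None,fx=5,fy=5,interpolation=cv2.INTER_CUBIC)
b=cv2.resize(s['pixels'][170:300,170:320],None,fx=5,fy=5,interpolation=cv2.INTER_CUBIC)[:600]
cv2.imwrite('pics/t2.png',a);cv2.imwrite('pics/s2.png',b)
E
```

```text
time_s: 2.67
ee_pos: [0.544, 0.2178, 0.2724]
eef_rot: [-3.139, -0.002, 0.005]
force: [-0.1, -1.3, -0.6]
grip_width: 0.0377
{'time_s': 2.6667, 'qpos': array([0.31771645, 0.403588  , 1.45323723, 0.00199342, 1.28246355,
       1.88278163]), 'joint_vel': array([ 0.01531532, -0.02865855, -0.08369567,  0.0032719 ,  0.06443385,
        0.01088055]), 'tau': array([ 9.29056797e-01, -6.25740623e+01, -3.86206806e+01,  4.51202737e-02,
       -9.39436890e-01,  1.28425509e-01]), 'ee_pos': array([0.54396657, 0.21776442, 0.27238656]), 'eef_rot': array([-3.13906554e+00, -1.60511893e-03,  5.16447990e-03]), 'force': array([-0.10952964, -1.26642142, -0.57569328]), 'moment': array([0.04878158, 0.03509268, 0.04795372]), 'grip_width': 0.03766912672822192}
```

View pics/t2.png

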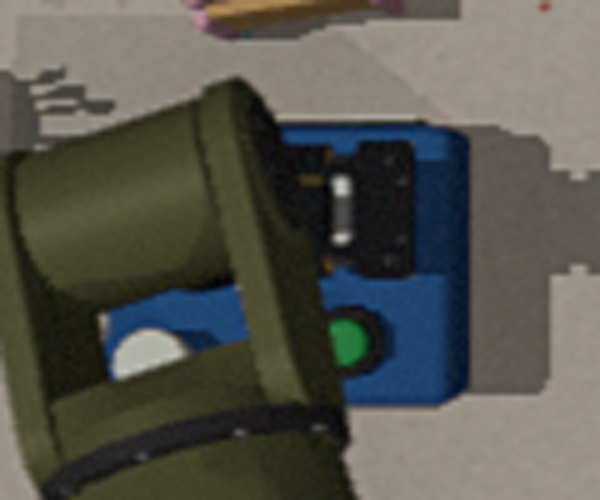

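View pics/s2.png

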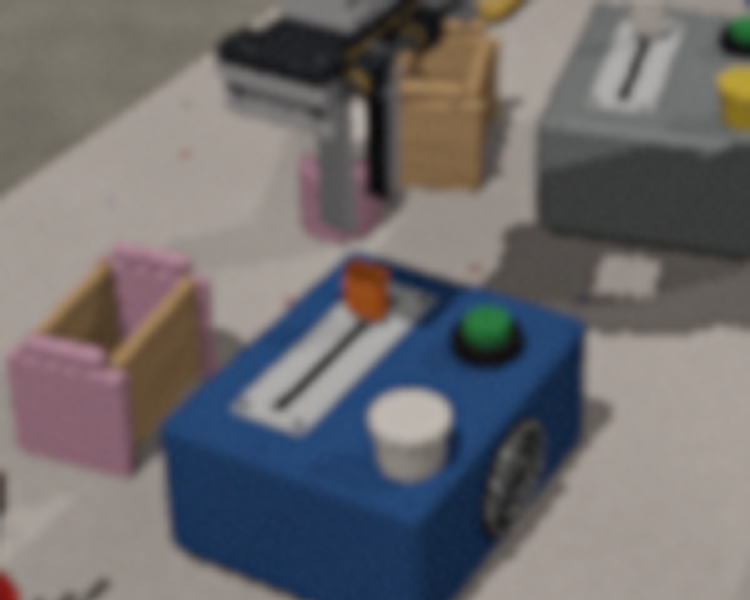

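```bash
python3 -m pendant '[{"rx":0,"ry":0,"rz":0.05,"tx":0,"ty":0.06,"tz":0.3,"grip":0.2},{"rx":0,"ry":0,"rz":0,"tx":0,"ty":0,"tz":0.3,"grip":0.2},{"rx":0,"ry":0,"rz":0,"tx":0,"ty":0,"tz":0,"grip":0.2}]'
python3 - <<'E'
from h import *
s=ctrl.camera('side')
b=cv2.resize(s['pixels'][190:270,200:300],None,fx=7,fy=7,interpolation=cv2.INTER_CUBIC)[:600]
cv2.imwrite('pics/s3.png',b)
E
```

```text
time_s: 3.02
ee_pos: [0.5452, 0.2134, 0.2531]
eef_rot: [-3.137, -0.01, -0.001]
force: [-0.5, -0.3, -0.9]
grip_width: 0.0373
```

View pics/s3.png

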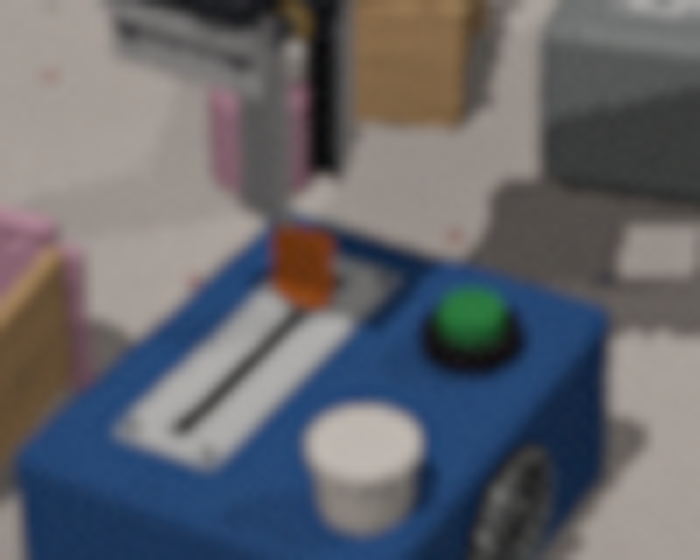

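```bash
python3 -m pendant '[{"rx":0,"ry":0,"rz":0,"tx":-0.03,"ty":-0.03,"tz":0.2,"grip":0.2},{"rx":0,"ry":0,"rz":0,"tx":0,"ty":0,"tz":0.15,"grip":0.2},{"rx":0,"ry":0.05,"rz":0,"tx":0,"ty":0,"tz":0.1,"grip":0.2},{"rx":0,"ry":0,"rz":0,"tx":0,"ty":0,"tz":0,"grip":0.2}]'
python3 - <<'E'
from h import *
c=ctrl.camera('side')
print(ctrl.get_obs()['ee_pos'],[proj(c,p) for p in((.545,.2134+.025,.156),(.5435,.2153,.142))])
E
```

```text
time_s: 3.4
ee_pos: [0.5445, 0.2142, 0.2352]
eef_rot: [-3.136, -0.016, -0.002]
force: [-0.1, -0.3, -0.9]
grip_width: 0.0379
[0.54455737 0.21428667 0.2356767 ] [(np.float64(238.4980252833524), np.float64(221.39396497667173)), (np.float64(243.2115398878964), np.float64(221.73984708963587))]
```

```bash
python3 -m pendant '[{"rx":0,"ry":-0.1,"rz":0,"tx":0,"ty":-0.02,"tz":0.2,"grip":0.2},{"rx":0,"ry":-0.1,"rz":0,"tx":0,"ty":0,"tz":0.2,"grip":0.2},{"rx":0,"ry":0,"rz":0,"tx":0,"ty":0,"tz":0.15,"grip":0.2},{"rx":0,"ry":0,"rz":0,"tx":0,"ty":0,"tz":0.05,"grip":0.2},{"rx":0,"ry":0,"rz":0,"tx":0,"ty":0,"tz":0,"grip":0.2}]'
```

```text
time_s: 3.87
ee_pos: [0.5449, 0.2155, 0.2093]
eef_rot: [-3.136, -0.001, -0.002]
force: [1.1, 0.6, 0.0]
grip_width: 0.0377
```

```bash
python3 -m pendant '[{"rx":0,"ry":0,"rz":0,"tx":-0.03,"ty":-0.1,"tz":0,"grip":0.2},{"rx":0,"ry":0,"rz":0,"tx":0,"ty":-0.1,"tz":0,"grip":0.2},{"rx":0,"ry":0,"rz":0,"tx":0,"ty":-0.05,"tz":0,"grip":0.2},{"rx":0,"ry":0,"rz":0,"tx":0,"ty":0,"tz":0,"grip":0.2}]' 30
for i in 1; do :; done
python3 -m pendant '[{"rx":0,"ry":0,"rz":0,"tx":0,"ty":-0.05,"tz":0,"grip":0.2}]'
python3 -m pendant '[{"rx":0,"ry":0,"rz":0,"tx":0,"ty":-0.05,"tz":0,"grip":0.2}]'
```

```text
time_s: 4.2
ee_pos: [0.5437, 0.2266, 0.2096]
eef_rot: [-3.135, -0.001, -0.002]
force: [-0.3, -0.1, -0.1]
grip_width: 0.0379
time_s: 4.28
ee_pos: [0.5437, 0.2288, 0.2098]
eef_rot: [-3.135, -0.001, -0.002]
force: [0.3, -2.4, -0.8]
grip_width: 0.0378
time_s: 4.37
ee_pos: [0.5437, 0.2309, 0.2099]
eef_rot: [-3.136, -0.001, -0.002]
force: [-0.1, -0.4, -1.2]
grip_width: 0.0376
```

```bash
P='python3 -m pendant'
python3 -m pendant '[{"rx":0,"ry":0,"rz":0,"tx":0,"ty":-0.03,"tz":0,"grip":0.2}]' | grep -E "pos|force"
python3 -m pendant '[{"rx":0,"ry":0,"rz":0,"tx":0,"ty":-0.03,"tz":0,"grip":0.2}]' | grep -E "pos|force"
python3 -m pendant '[{"rx":0,"ry":0,"rz":0,"tx":0,"ty":-0.03,"tz":0,"grip":0.2}]' | grep -E "pos|force"
python3 -m pendant '[{"rx":0,"ry":0,"rz":0,"tx":0,"ty":-0.03,"tz":0,"grip":0.2}]' | grep -E "pos|force"
python3 -m pendant '[{"rx":0,"ry":0,"rz":0,"tx":0,"ty":-0.03,"tz":0,"grip":0.2}]' | grep -E "pos|force"
python3 -m pendant '[{"rx":0,"ry":0,"rz":0,"tx":0,"ty":-0.03,"tz":0,"grip":0.2}]' | grep -E "pos|force"
```

```text
ee_pos: [0.5437, 0.2322, 0.2099]
force: [0.7, -1.4, -0.8]
ee_pos: [0.5437, 0.2332, 0.2099]
force: [-0.5, -6.8, 0.4]
ee_pos: [0.5437, 0.234, 0.2099]
force: [-0.5, -7.4, 0.3]
ee_pos: [0.5438, 0.2346, 0.2099]
force: [-1.2, -6.9, 1.1]
ee_pos: [0.5438, 0.2352, 0.2098]
force: [0.4, -7.0, 0.8]
ee_pos: [0.5439, 0.2359, 0.2098]
force: [-0.7, -5.8, 0.4]
```

```bash
for k in x; do
python3 -m pendant '[{"rx":0,"ry":0,"rz":0,"tx":0,"ty":-0.04,"tz":0,"grip":0.2}]' | grep -E "pos|force"
python3 -m pendant '[{"rx":0,"ry":0,"rz":0,"tx":0,"ty":-0.04,"tz":0,"grip":0.2}]' | grep -E "pos|force"
python3 -m pendant '[{"rx":0,"ry":0,"rz":0,"tx":0,"ty":-0.04,"tz":0,"grip":0.2}]' | grep -E "pos|force"
python3 -m pendant '[{"rx":0,"ry":0,"rz":0,"tx":0,"ty":-0.04,"tz":0,"grip":0.2}]' | grep -E "pos|force"
python3 -m pendant '[{"rx":0,"ry":0,"rz":0,"tx":0,"ty":-0.04,"tz":0,"grip":0.2}]' | grep -E "pos|force"
python3 -m pendant '[{"rx":0,"ry":0,"rz":0,"tx":0,"ty":-0.04,"tz":0,"grip":0.2}]' | grep -E "pos|force"
python3 -m pendant '[{"rx":0,"ry":0,"rz":0,"tx":0,"ty":-0.04,"tz":0,"grip":0.2}]' | grep -E "pos|force"
python3 -m pendant '[{"rx":0,"ry":0,"rz":0,"tx":0,"ty":-0.04,"tz":0,"grip":0.2}]' | grep -E "pos|force"
python3 -m pendant '[{"rx":0,"ry":0,"rz":0,"tx":0,"ty":-0.04,"tz":0,"grip":0.2}]' | grep -E "pos|force|wid"
done
```

```text
ee_pos: [0.5439, 0.2369, 0.2098]
force: [-0.8, -6.0, 2.0]
ee_pos: [0.544, 0.238, 0.2098]
force: [-0.5, -4.5, 0.8]
ee_pos: [0.544, 0.2393, 0.2097]
force: [-0.1, -3.2, -0.3]
ee_pos: [0.544, 0.2407, 0.2097]
force: [0.4, -3.2, -0.0]
ee_pos: [0.544, 0.2424, 0.2097]
force: [-1.1, -2.6, 0.0]
ee_pos: [0.544, 0.2442, 0.2097]
force: [-0.6, -1.0, 0.1]
ee_pos: [0.544, 0.2462, 0.2097]
force: [-0.5, 0.2, -0.4]
ee_pos: [0.544, 0.2483, 0.2098]
force: [0.2, -0.1, -0.3]
ee_pos: [0.5441, 0.2503, 0.2099]
force: [-0.2, -0.4, 0.7]
grip_width: 0.0377
```

One click felt: the jump came at tcp y≈0.233 and the release at ≈0.2455. On to the second.

```bash
python3 -m pendant '[{"rx":0,"ry":0,"rz":0,"tx":0,"ty":-0.03,"tz":0,"grip":0.2}]' | grep -E "pos|force"
python3 -m pendant '[{"rx":0,"ry":0,"rz":0,"tx":0,"ty":-0.03,"tz":0,"grip":0.2}]' | grep -E "pos|force"
python3 -m pendant '[{"rx":0,"ry":0,"rz":0,"tx":0,"ty":-0.03,"tz":0,"grip":0.2}]' | grep -E "pos|force"
python3 -m pendant '[{"rx":0,"ry":0,"rz":0,"tx":0,"ty":-0.03,"tz":0,"grip":0.2}]' | grep -E "pos|force"
python3 -m pendant '[{"rx":0,"ry":0,"rz":0,"tx":0,"ty":-0.03,"tz":0,"grip":0.2}]' | grep -E "pos|force"
python3 -m pendant '[{"rx":0,"ry":0,"rz":0,"tx":0,"ty":-0.03,"tz":0,"grip":0.2}]' | grep -E "pos|force"
python3 -m pendant '[{"rx":0,"ry":0,"rz":0,"tx":0,"ty":-0.03,"tz":0,"grip":0.2}]' | grep -E "pos|force"
python3 -m pendant '[{"rx":0,"ry":0,"rz":0,"tx":0,"ty":-0.03,"tz":0,"grip":0.2}]' | grep -E "pos|force"
python3 -m pendant '[{"rx":0,"ry":0,"rz":0,"tx":0,"ty":-0.03,"tz":0,"grip":0.2}]' | grep -E "pos|force|wid"
```

```text
ee_pos: [0.544, 0.252, 0.21]
force: [-0.8, -0.2, 0.0]
ee_pos: [0.5441, 0.2534, 0.21]
force: [0.0, -4.9, 1.2]
ee_pos: [0.5441, 0.2544, 0.21]
force: [-0.5, -7.8, 1.1]
ee_pos: [0.5441, 0.2551, 0.21]
force: [-1.0, -7.2, 1.6]
ee_pos: [0.5442, 0.2557, 0.21]
force: [-0.1, -6.7, 1.6]
ee_pos: [0.5442, 0.2564, 0.21]
force: [-1.2, -6.2, 1.5]
ee_pos: [0.5442, 0.2571, 0.2099]
force: [0.1, -5.5, 1.6]
ee_pos: [0.5443, 0.2578, 0.2099]
force: [-1.0, -5.4, 1.3]
ee_pos: [0.5443, 0.2585, 0.2099]
force: [-1.4, -5.5, 1.3]
grip_width: 0.0377
```

```bash
python3 -m pendant '[{"rx":0,"ry":0,"rz":0,"tx":0,"ty":-0.04,"tz":0,"grip":0.2}]' | grep -E "pos|force"
python3 -m pendant '[{"rx":0,"ry":0,"rz":0,"tx":0,"ty":-0.04,"tz":0,"grip":0.2}]' | grep -E "pos|force"
python3 -m pendant '[{"rx":0,"ry":0,"rz":0,"tx":0,"ty":-0.04,"tz":0,"grip":0.2}]' | grep -E "pos|force"
python3 -m pendant '[{"rx":0,"ry":0,"rz":0,"tx":0,"ty":-0.04,"tz":0,"grip":0.2}]' | grep -E "pos|force"
python3 -m pendant '[{"rx":0,"ry":0,"rz":0,"tx":0,"ty":-0.04,"tz":0,"grip":0.2}]' | grep -E "pos|force"
python3 -m pendant '[{"rx":0,"ry":0,"rz":0,"tx":0,"ty":-0.04,"tz":0,"grip":0.2}]' | grep -E "pos|force|wid"
```

```text
ee_pos: [0.5444, 0.2597, 0.2099]
force: [-1.7, -4.7, 1.7]
ee_pos: [0.5444, 0.261, 0.2098]
force: [-1.0, -3.5, 1.4]
ee_pos: [0.5444, 0.2626, 0.2098]
force: [-1.0, -2.7, 0.6]
ee_pos: [0.5444, 0.2643, 0.2098]
force: [-0.1, -1.3, 0.4]
ee_pos: [0.5444, 0.2663, 0.2098]
force: [-0.2, -0.0, -0.1]
ee_pos: [0.5444, 0.2683, 0.2098]
force: [-0.2, -0.2, 0.3]
grip_width: 0.0377
```

Second click felt, with the release at ≈0.2655. Now the third, expecting contact at ≈0.2725 and release at ≈0.2855.

```bash
python3 -m pendant '[{"rx":0,"ry":0,"rz":0,"tx":0,"ty":-0.03,"tz":0,"grip":0.2}]' | grep -E "pos|force"
python3 -m pendant '[{"rx":0,"ry":0,"rz":0,"tx":0,"ty":-0.03,"tz":0,"grip":0.2}]' | grep -E "pos|force"
python3 -m pendant '[{"rx":0,"ry":0,"rz":0,"tx":0,"ty":-0.03,"tz":0,"grip":0.2}]' | grep -E "pos|force"
python3 -m pendant '[{"rx":0,"ry":0,"rz":0,"tx":0,"ty":-0.03,"tz":0,"grip":0.2}]' | grep -E "pos|force"
python3 -m pendant '[{"rx":0,"ry":0,"rz":0,"tx":0,"ty":-0.03,"tz":0,"grip":0.2}]' | grep -E "pos|force"
python3 -m pendant '[{"rx":0,"ry":0,"rz":0,"tx":0,"ty":-0.03,"tz":0,"grip":0.2}]' | grep -E "pos|force"
python3 -m pendant '[{"rx":0,"ry":0,"rz":0,"tx":0,"ty":-0.03,"tz":0,"grip":0.2}]' | grep -E "pos|force|wid"
```

```text
ee_pos: [0.5444, 0.2699, 0.2098]
force: [-0.5, 0.7, -0.1]
ee_pos: [0.5444, 0.2716, 0.2098]
force: [-0.8, 0.2, 0.3]
ee_pos: [0.5444, 0.2731, 0.2098]
force: [0.2, -0.2, 0.0]
ee_pos: [0.5444, 0.2744, 0.2098]
force: [0.1, -5.5, 2.4]
ee_pos: [0.5444, 0.2752, 0.2098]
force: [-0.3, -7.0, 2.0]
ee_pos: [0.5445, 0.2759, 0.2097]
force: [-1.1, -7.5, 2.2]
ee_pos: [0.5445, 0.2766, 0.2097]
force: [-0.6, -6.7, 1.5]
grip_width: 0.0378
```

```bash
python3 -m pendant '[{"rx":0,"ry":0,"rz":0,"tx":0,"ty":-0.03,"tz":0,"grip":0.2}]' | grep -E "pos|force"
python3 -m pendant '[{"rx":0,"ry":0,"rz":0,"tx":0,"ty":-0.03,"tz":0,"grip":0.2}]' | grep -E "pos|force"
python3 -m pendant '[{"rx":0,"ry":0,"rz":0,"tx":0,"ty":-0.03,"tz":0,"grip":0.2}]' | grep -E "pos|force"
python3 -m pendant '[{"rx":0,"ry":0,"rz":0,"tx":0,"ty":-0.03,"tz":0,"grip":0.2}]' | grep -E "pos|force|wid"
```

```text
ee_pos: [0.5446, 0.2772, 0.2097]
force: [-2.1, -6.9, 1.8]
ee_pos: [0.5446, 0.2778, 0.2096]
force: [-1.3, -6.2, 0.5]
ee_pos: [0.5446, 0.2785, 0.2096]
force: [-1.0, -5.3, 1.8]
ee_pos: [0.5447, 0.2793, 0.2096]
force: [-1.1, -4.9, 2.8]
grip_width: 0.0377
```

```bash
python3 -m pendant '[{"rx":0,"ry":0,"rz":0,"tx":0,"ty":-0.04,"tz":0,"grip":0.2}]' | grep -E "pos|force"
python3 -m pendant '[{"rx":0,"ry":0,"rz":0,"tx":0,"ty":-0.04,"tz":0,"grip":0.2}]' | grep -E "pos|force"
python3 -m pendant '[{"rx":0,"ry":0,"rz":0,"tx":0,"ty":-0.04,"tz":0,"grip":0.2}]' | grep -E "pos|force"
python3 -m pendant '[{"rx":0,"ry":0,"rz":0,"tx":0,"ty":-0.03,"tz":0,"grip":0.2}]' | grep -E "pos|force"
```

```text
ee_pos: [0.5447, 0.2804, 0.2096]
force: [-1.3, -5.0, 1.4]
ee_pos: [0.5447, 0.2818, 0.2095]
force: [-1.4, -4.0, 2.0]
ee_pos: [0.5448, 0.2834, 0.2095]
force: [-1.5, -2.4, 1.6]
ee_pos: [0.5448, 0.2848, 0.2095]
force: [-1.7, -2.7, 1.3]
```

```bash
python3 -m pendant '[{"rx":0,"ry":0,"rz":0,"tx":0,"ty":-0.02,"tz":0,"grip":0.2}]' | grep -E "pos|force"
python3 -m pendant '[{"rx":0,"ry":0,"rz":0,"tx":0,"ty":-0.02,"tz":0,"grip":0.2}]' | grep -E "pos|force"
```

```text
ee_pos: [0.5448, 0.2859, 0.2095]
force: [-0.7, -1.3, 0.7]
ee_pos: [0.5448, 0.287, 0.2095]
force: [0.4, 0.5, 0.5]
```

Third click released. I'll back off 6 mm to centre on the paddle, then go up.

```bash
python3 -m pendant '[{"rx":0,"ry":0,"rz":0,"tx":0,"ty":0.15,"tz":0,"grip":0.2},{"rx":0,"ry":0,"rz":0,"tx":0,"ty":0,"tz":0,"grip":0.2},{"rx":0,"ry":0,"rz":0,"tx":0,"ty":0,"tz":-0.4,"grip":0.2},{"rx":0,"ry":0,"rz":0,"tx":0,"ty":0,"tz":-0.6,"grip":0.2},{"rx":0,"ry":0,"rz":0,"tx":0,"ty":0,"tz":-0.6,"grip":0.2},{"rx":0,"ry":0,"rz":0,"tx":0,"ty":0,"tz":-0.4,"grip":0.2},{"rx":0,"ry":0,"rz":0,"tx":0,"ty":0,"tz":0,"grip":1}]'
python3 - <<'E'
from h import *
s=ctrl.camera('side')
b=cv2.resize(s['pixels'][190:270,200:300],None,fx=7,fy=7,interpolation=cv2.INTER_CUBIC)[:600]
cv2.imwrite('pics/s4.png',b)
print([((np.array(proj(s,(.5436,.1975+t,.124)))+.5-[200,190])*7).round() for t in(.062,.082,.102)])
E
```

```text
time_s: 8.87
ee_pos: [0.5448, 0.2822, 0.2911]
eef_rot: [3.121, 0.009, -0.007]
force: [0.2, -0.2, -0.5]
grip_width: 0.034
[array([251., 314.]), array([225., 340.]), array([198., 365.])]
```

View pics/s4.png

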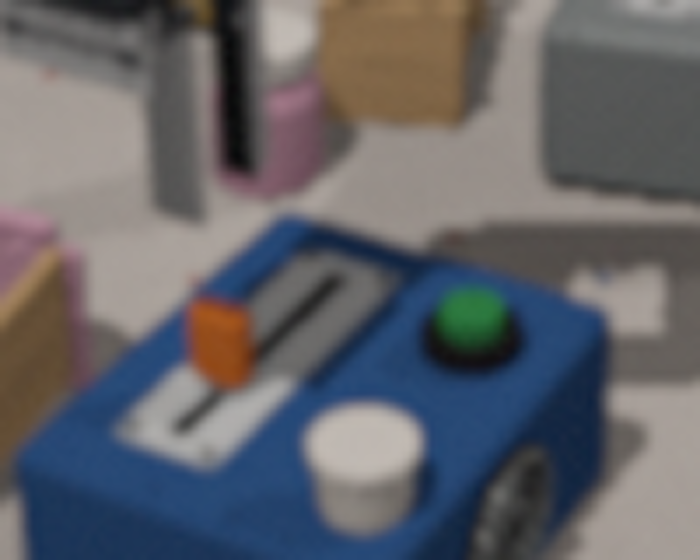

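The paddle centroid is at ≈(220,342) in this crop, matching the prediction for the third click (225,340). Now the button.

```bash
python3 -m pendant '[{"rx":0.15,"ry":0.06,"rz":-0.05,"tx":-0.48,"ty":0.48,"tz":0,"grip":1},{"rx":0.15,"ry":0.06,"rz":-0.05,"tx":-0.48,"ty":0.48,"tz":0,"grip":1},{"rx":0,"ry":0,"rz":0,"tx":-0.48,"ty":0.48,"tz":0,"grip":1},{"rx":0,"ry":0,"rz":0,"tx":-0.4,"ty":0.4,"tz":0,"grip":1},{"rx":0,"ry":0,"rz":0,"tx":0,"ty":0,"tz":0,"grip":1},{"rx":0,"ry":0,"rz":0,"tx":0,"ty":0,"tz":0,"grip":1}]'
```

```text
time_s: 9.42
ee_pos: [0.4659, 0.2052, 0.2809]
eef_rot: [3.139, 0.011, 0.0]
force: [-0.6, 0.4, -0.0]
grip_width: 0.0005
```

```bash
python3 -m pendant '[{"rx":0,"ry":0.1,"rz":0,"tx":0.07,"ty":-0.02,"tz":0.5,"grip":1},{"rx":0,"ry":0.05,"rz":0,"tx":0,"ty":0,"tz":0.5,"grip":1},{"rx":0,"ry":0,"rz":0,"tx":0,"ty":0,"tz":0.2,"grip":1},{"rx":0,"ry":0,"rz":0,"tx":0,"ty":0,"tz":0,"grip":1}]'
python3 - <<'E'
from h import *
s=ctrl.camera('side')
b=cv2.resize(s['pixels'][190:270,200:300],None,fx=7,fy=7,interpolation=cv2.INTER_CUBIC)[:600]
cv2.imwrite('pics/s5.png',b)
E
```

```text
time_s: 9.75
ee_pos: [0.4695, 0.207, 0.229]
eef_rot: [3.139, 0.001, 0.0]
force: [-0.6, 0.0, -0.0]
grip_width: 0.0004
```

View pics/s5.png

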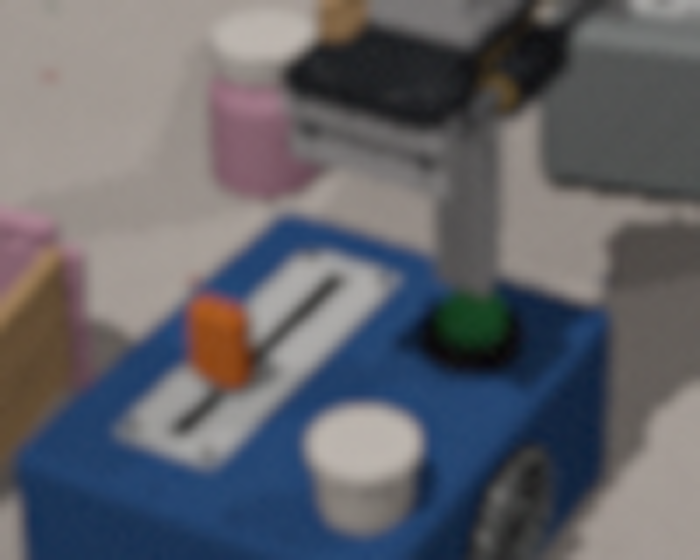

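The closed fingertips stand just above the button (470,290) and the lever is still in place. Pressing in small steps.

```bash
python3 -m pendant '[{"rx":0,"ry":0,"rz":0,"tx":-0.02,"ty":0,"tz":0.1,"grip":1}]' | grep -E "pos|force"
python3 -m pendant '[{"rx":0,"ry":0,"rz":0,"tx":0,"ty":0,"tz":0.1,"grip":1}]' | grep -E "pos|force"
python3 -m pendant '[{"rx":0,"ry":0,"rz":0,"tx":0,"ty":0,"tz":0.05,"grip":1}]' | grep -E "pos|force"
python3 -m pendant '[{"rx":0,"ry":0,"rz":0,"tx":0,"ty":0,"tz":0.05,"grip":1}]' | grep -E "pos|force"
python3 -m pendant '[{"rx":0,"ry":0,"rz":0,"tx":0,"ty":0,"tz":0.05,"grip":1}]' | grep -E "pos|force"
```

```text
ee_pos: [0.4694, 0.2074, 0.2265]
force: [0.5, -1.1, 0.8]
ee_pos: [0.4696, 0.2076, 0.2226]
force: [-0.6, -0.1, 0.6]
ee_pos: [0.4697, 0.2077, 0.2206]
force: [-0.1, -0.7, -0.0]
ee_pos: [0.4699, 0.2078, 0.2188]
force: [-0.9, -0.6, 1.2]
ee_pos: [0.47, 0.2079, 0.217]
force: [-2.0, -0.8, 2.8]
```

```bash
python3 -m pendant '[{"rx":0,"ry":0,"rz":0,"tx":-0.01,"ty":0.01,"tz":0.05,"grip":1}]' | grep -E "pos|force"
python3 -m pendant '[{"rx":0,"ry":0,"rz":0,"tx":-0.01,"ty":0.01,"tz":0.05,"grip":1}]' | grep -E "pos|force"
python3 -m pendant '[{"rx":0,"ry":0,"rz":0,"tx":0,"ty":0,"tz":0.05,"grip":1}]' | grep -E "pos|force"
```

```text
ee_pos: [0.4698, 0.2077, 0.2154]
force: [0.6, 3.0, 4.7]
ee_pos: [0.4697, 0.2075, 0.2137]
force: [1.2, 3.5, 4.1]
ee_pos: [0.4699, 0.2077, 0.2129]
force: [-12.2, -4.5, 33.0]
```

```bash
python3 -m pendant '[{"rx":0,"ry":0,"rz":0,"tx":0,"ty":0,"tz":-0.01,"grip":1}]' | grep -E "pos|force"
python3 -m pendant '[{"rx":0,"ry":0,"rz":0,"tx":0,"ty":0,"tz":0,"grip":1}]' | grep -E "pos|force"
```

```text
ee_pos: [0.4698, 0.2076, 0.2139]
force: [-3.5, -1.6, 3.4]
ee_pos: [0.4697, 0.2076, 0.2144]
force: [-0.8, -0.6, 3.7]
```

```bash
python3 -m pendant '[{"rx":0,"ry":0,"rz":0,"tx":0,"ty":0,"tz":-0.3,"grip":1},{"rx":0,"ry":0,"rz":0,"tx":0,"ty":0,"tz":-0.8,"grip":1},{"rx":0,"ry":0,"rz":0,"tx":0,"ty":0,"tz":-0.8,"grip":1},{"rx":0,"ry":0,"rz":0,"tx":0,"ty":0,"tz":-0.5,"grip":1},{"rx":0,"ry":0,"rz":0,"tx":0,"ty":0.5,"tz":0,"grip":1},{"rx":0,"ry":0,"rz":0,"tx":0,"ty":0,"tz":0,"grip":1},{"rx":0,"ry":0,"rz":0,"tx":0,"ty":0,"tz":0,"grip":1}]'
python3 - <<'E'
from h import *
s=snap('side','s6f.png')
b=cv2.resize(s['pixels'][190:270,200:300],None,fx=7,fy=7,interpolation=cv2.INTER_CUBIC)[:600]
cv2.imwrite('pics/s6.png',b); c=snap('top','t6.png')
m=mask(s,(5,120,90),(20,255,255),(222,225,240,250)); M=cv2.moments(m)
print(M['m10']/M['m00'],M['m01']/M['m00'],[proj(s,(.5436,.1975+t,.124)) for t in(.062,.078,.082,.086)])
E
```

```text
time_s: 11.22
ee_pos: [0.4684, 0.1864, 0.3138]
eef_rot: [3.141, -0.005, 0.001]
force: [0.7, -0.0, -0.2]
grip_width: 0.0003
231.08235294117648 238.58823529411765 [(np.float64(235.37051324096458), np.float64(234.4223408028287)), (np.float64(232.37208573965276), np.float64(237.28166409296156)), (np.float64(231.61212755052145), np.float64(238.0063660071348)), (np.float64(230.84796003408186), np.float64(238.7350819678718))]
```

View pics/s6.png

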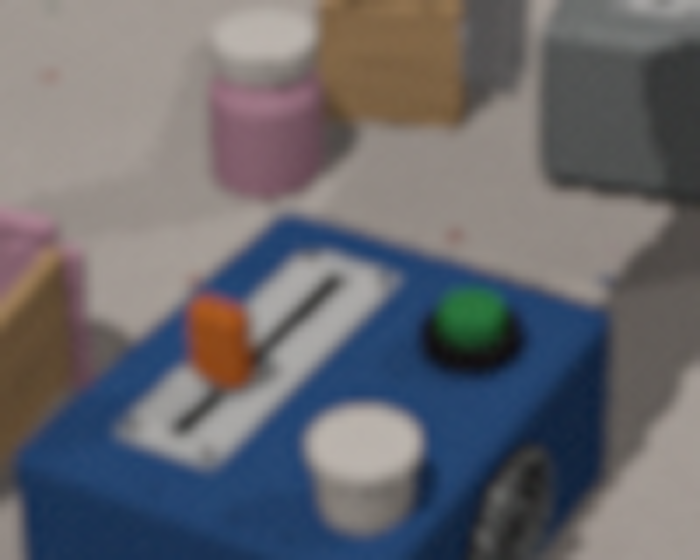

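View pics/t6.png

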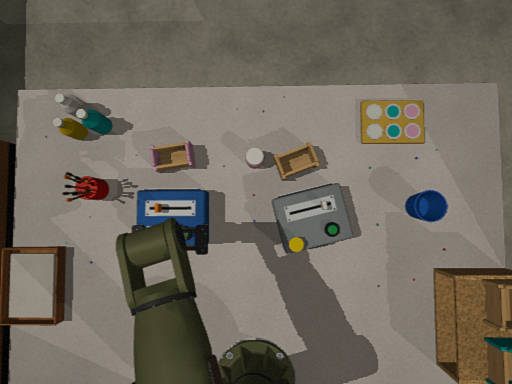

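The lever sits in the third click (paddle at (231,238.6) in the side view, predicted (231.6,238.0)). The button at (470,315) in the crop is up again, nothing else has moved, and the gripper is clear.

```bash
python3 -c "
from station import ctrl
print(ctrl.hand_in())"
```

```text
the job is handed in; nothing more can be done
None
```

I pushed the orange lever through three clicks by feel and left it in the third. Then I pressed the green button to its stop, released it, and handed in at about 11 s.

- **Lever:** Each click showed a jump to about 7 N, a fade and a snap. I backed off as soon as the third one released. In the last side view the paddle is within about 1 px of where the third click should be (roughly 0.082 m).
- **Button:** It gave about 4–5 N through its travel and hit its stop on the last step, where the force rose briefly to 33 N. I judge it was past 4.8 mm for about 0.2 s, going by the tool height, because the joint itself can't be read. The final picture shows it up again.
- **Everything else:** By eye, the grey blower and the loose things look where they started, though I did not measure them. The gripper is clear of everything, and no check failed or disagreed.

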